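# Find which screw lid belongs to which first-aid tin and close both

### The job

Two aluminium first-aid tins stand open and their two screw lids lie loose, alike from outside, but each lid fits only one tin. Find out by trying which lid belongs where, and screw each lid clockwise onto its own tin until it is fully home. Leave the other things on the table where they are.

Things in the scene. Friction and masses are not known exactly. Their poses are not given: they have to be found in the camera images.
- tin_1: Open aluminium tin 1, 90 mm wide, snug in a square white holder (100 x 100 x 14 mm) fixed to the table: neither moves. Origin: under its centre on the table, x and y along the holder's sides. Its neck, 63 mm wide, 56 mm at the tapered lip, carries a coarse thread 72 mm wide with four mouths: gaps 24 deg wide in the flat top ridge, seen from above. Mouths, and the lids' four inner lugs, are spaced differently.
- tin_2: Open aluminium tin 2: like tin 1 in its own fixed holder, but its thread's mouths are spaced differently. On the wrong tin a lid stays riding on the flat top ridge at every bearing; on its own tin the lugs drop into the mouths at the right bearing. Lids and threads are the same after a half turn.
- tin_1_mouth (a point): Centre of tin 1's mouth, level with the lip, 80 mm above the table, axes as the tin's. A lid's lower edge is 8.5 mm below this while its lugs ride on the top ridge, 15.7 mm below once dropped into the mouths, 19.7 mm below when home. Same for tin 2.
- tin_2_mouth (a point): Centre of tin 2's mouth, as for tin 1. Bearing (both tins): the right lid meets the mouths when its bar (x axis, either way round) is turned from the tin's x axis by an angle hidden in each tin and new each time, at most 20 deg either way. It drops in within 6 deg of it under a light push of a few N.
- tin_1_home (a point): Point on tin 1's axis, 19.7 mm below the mouth, where the lid's origin is when it is fully home. From the middle of the mouths a lid screws home with about 40 deg clockwise (seen from above), sinking 4 to 5 mm, 0.125 mm per deg, to a hard stop at 42 deg. It stays when let go; no spring, ordinary metal friction.
- tin_2_home (a point): The same point on tin 2's axis, 19.7 mm below its mouth. Beware (both tins): pushed hard while off centre or tilted, a lid can catch askew with its edge short of these heights; keep it upright, yield to sideways forces, and lift and try again.
- lid_a: Loose aluminium lid A, top up; both look exactly alike and the name says nothing: try it. Skirt 84 mm wide, 24 mm high; on top a grip bar 60 mm long, 16 mm thick, 24 to 50 mm above the lower edge, flat upright faces. Origin: centre of the open lower edge; x along the bar, z up. Its inside clears the thread by 1.3 (top) to 3 mm (lower edge). About 130 g.
- lid_b: Loose aluminium lid B, top up; both look exactly alike and the name says nothing: try it. Skirt 84 mm wide, 24 mm high; on top a grip bar 60 mm long, 16 mm thick, 24 to 50 mm above the lower edge, flat upright faces. Origin: centre of the open lower edge; x along the bar, z up. Its inside clears the thread by 1.3 (top) to 3 mm (lower edge). About 130 g.
- cup: Blue ceramic cup, 72 mm wide, 75 mm high, origin under its centre. Bystander.
- pill_case: Clear pill case with four white flaps, 150 x 60 x 22 mm, origin under its centre, long side x. Bystander.
- tweezers: Steel tweezers, about 128 mm long (x), 5 mm high, lying in the middle between lids and tins. Bystander.
- thermometer: White clinical thermometer, 125 x 18 x 11 mm, x along it, lying between the tins. Bystander.
- tape_roll: Roll of tape lying flat, 66 mm wide, 25 mm high. Bystander.
- lotion: Amber glass bottle, 48 mm wide, 95 mm high. Bystander.
- spoon: Spoon with a wooden handle, 150 mm long. Bystander.
Not all that is in view belongs to the job. What is shaped like the lid_a but red is not meant.

How it is judged (in metres and radians):
At the end, for the whole second after the job is handed in: Each tin is closed by one lid, screwed fully home: its lower edge at least 18.0 mm below the lip (19.7 mm is home), its axis within 4 mm of the mouth's centre, upright within 0.05 rad, and at rest (((z of lid_a in the frame of tin_1_mouth below -0.018 m and horizontal distance between lid_a and tin_1_mouth below 0.004 m and angle between each of lid_a, lid_b's own z axis and vertical below 0.05 rad and linear speed of each of lid_a, lid_b below 0.02 m/s and z of lid_b in the frame of tin_2_mouth below -0.018 m and horizontal distance between lid_b and tin_2_mouth below 0.004 m) or (z of lid_a in the frame of tin_2_mouth below -0.018 m and horizontal distance between lid_a and tin_2_mouth below 0.004 m and angle between each of lid_a, lid_b's own z axis and vertical below 0.05 rad and linear speed of each of lid_a, lid_b below 0.02 m/s and z of lid_b in the frame of tin_1_mouth below -0.018 m and horizontal distance between lid_b and tin_1_mouth below 0.004 m))); the robot touches nothing.
It fails at once if any of the bystanders (cup, pill case, tweezers, thermometer, tape roll, bottle, spoon) is shifted by more than 40 mm (distance of any of cup, pill_case, tweezers, thermometer, tape_roll, lotion, spoon from where it was at the start of the episode above 0.04 m).
It fails at once if the cup or the bottle is knocked over (angle between any of cup, lotion's own z axis and vertical above 0.6 rad).
It also fails if it takes over 72 s, if anything falls off the work surface, if the arm or the gripper's body presses on something with over 40 N, if the wrist force passes 120 N, or if a joint passes its speed limit or range.

### The arm

A 6-joint arm with a two-finger parallel gripper is mounted at the origin on the work surface. World frame = base frame: x ahead of the robot, y to its left, z up, the work surface at z = 0. Lengths are in mm, angles in rad, forces in N, time in s.
With the tool pointing down it reaches from about 350 to 975 mm from the base axis. Payload 7.1 kg.
Tool frame: the origin (TCP) lies midway between the tips of the shut fingers; the grasp point (between the pads) lies 19 mm behind it (ctrl.grasp_offset is the distance from the TCP to the grasp point, in mm); z points along the fingers, y is the line along which they close (so a half turn about z gives the same grasp; the last joint's range is limited). The gripper opens to 88 mm and grips with 3 to 60 N. Pads are 20 mm wide; open, the fingers measure 115 mm over their backs; the gripper's body (75 mm by 178 mm) begins 61 mm behind the grasp point.
Start: joints at [-0.019, 0.423, 1.63, -0, 1.089, -0.019], TCP at [624.984, 0.026, 222.675] pointing down, gripper open.
Joint ranges: [-3, 3], [-0.9, 2.11], [0.09, 2.58], [-1.31, 4.45], [0.11, 2.69], [-2.54, 2.54]. Speed limits (rad/s): [2.39, 2.39, 3.01, 3.14, 3.14, 3.14].

### API

Orientations are given as a rotation vector (axis times angle).
In Python, from workcell import ctrl gives the robot as it stands. The module is installed in compiled form; this text tells all that it offers.
- The arm moves only by the tool servo_tool, never from a script. Its argument "rows" is a list of rows, each a list of 7 numbers: the turn, a rotation vector about the tool's x, y, z as a fraction of full scale, then the shift along the tool's x, y, z as a fraction of full scale, then the finger opening in mm, from 0 to 87.8. A call has 1 to 10 rows; each row is the pose to reach, as a shift and turn from the pose commanded when the call began, along the tool's axes at that moment; what a row does not reach only later rows make up. Full scale, the value 1, is 20 cm for a shift and 1.5 rad for a turn. A row lasts 1/8 s, in which the tool goes at most 62.5 mm and 10.7 degrees, less where a joint would pass 70% of its speed; a pose out of reach is approached as far as the arm can. A call with a number of a shift or a turn outside -1 to 1 is refused whole. A call with a gripper value outside its range is refused whole. The fingers move at their own pace and stop on an object; the grip force is fixed at half the most. Time passes only in rows, so rows that repeat a pose let the fingers close. It gives the time, the measured TCP pose, the force, the opening and the grip force at its end, in the units of the state.
- ctrl.get_obs(): the state, without advancing time (a new reading comes with each control period).
- ctrl.get_image(name): name is "scene" or "side" or "wrist"; returns (picture, depth): 400x640x3 uint8, red, green, blue; 400x640 float32, mm along the optical axis (not along the pixel's ray), 0 where there is no reading.
- ctrl.camera_info(name): a dict with "intrinsics" (3x3 intrinsics, pixels), "k1" (the pictures are not rectified: a ray, as slopes to the right and down, at radius r is drawn at 1 + k1 r^2 times it, then the intrinsics apply), "R" (3x3) and "t" (3): a world point X has camera coordinates R X + t. Camera axes: x right, y down, z forward; pixel columns grow to the right and rows downward; lengths in mm; the calibration is good to about 2 mm. A picture is of the moment at which its call begins: read the wrist's pose just before it. camera_info takes no time and is no camera call; for the wrist camera it gives the pose at the moment of the call.
- ctrl.close_job(): hands the job in; it is judged then, once.
The state is a dict: "t": time; "qpos": joint angles; "qvel": joint speeds; "joint_torque": joint torques, N m; "ee_pos": TCP position; "orientation": TCP orientation; "ft_force": force on the tool from outside, world axes, zero at the start; "moment": the same for the moment, N m; "width": finger opening in mm; "grasp_force": force on a finger pad.
Only numpy, scipy, OpenCV 4.12 (cv2) and the standard library are available. Lean on these libraries where they do the work, as an engineer would, in place of code of your own. Each camera call takes 0.05 s, during which the arm holds its last target. There are 200 camera calls.

## Working session

There is one attempt and no reset: what is moved stays moved. The work goes in short steps, Python scripts to look and compute and a tool call to move; the robot and the scene stay as the last step left them, time stands still between calls to the robot, and variables do not carry over. Pictures are saved under pics/ and viewed, at most 10 in all, crops included, and the job is handed in when it is done.

Besides the shell and the picture viewer there is one more tool, called after "Call:" by a JSON object that holds its "method" and its "body", one argument or row to a line. servo_tool: Moves the arm, as the interface text tells. Its arguments: {"type":"object","properties":{"rows":{"type":"array","items":{"type":"array","items":{"type":"number"}}}},"required":["rows"]}

```bash
mkdir -p pics; python3 - <<'E'
from workcell import ctrl
import cv2,numpy as np
o=ctrl.get_obs();print(o['t'],o['ee_pos'],o['orientation'],o['width'])
for n in ['scene','side','wrist']:
    p,d=ctrl.get_image(n);cv2.imwrite(f'pics/{n}0.png',p[:,:,::-1]);np.savez(f'/tmp/{n}0.npz',p=p,d=d)
    i=ctrl.camera_info(n);print(n,i['intrinsics'],i['k1'],i['R'],i['t'])
E
```

```text
0.0 [6.24460541e+02 3.08145313e-02 2.21912397e+02] [-2.22066002e+00 -2.22071776e+00  1.65846931e-03] 87.68559845030914
scene [[365.05630253   0.         319.18909708]
 [  0.         365.05630253 196.48700756]
 [  0.           0.           1.        ]] -0.006713868259663998 [[-0.85496871  0.51856849 -0.01073461]
 [ 0.40538868  0.65517149 -0.63750321]
 [-0.32355606 -0.54939699 -0.77037291]] [ 460.07121844 -149.76751728 1108.13354271]
side [[443.8560204    0.         316.25753294]
 [  0.         443.8560204  200.84212108]
 [  0.           0.           1.        ]] -0.04532225254685576 [[ 0.91020871 -0.41411274 -0.00554448]
 [-0.32645045 -0.70916246 -0.62491496]
 [ 0.25485331  0.57061304 -0.78067314]] [-462.57303099  178.09120111  966.85116552]
wrist [[321.1114619    0.         317.23780174]
 [  0.         321.1114619  197.64148273]
 [  0.           0.           1.        ]] 0.01925909301731581 [[ 9.99997565e-01 -7.81066370e-04 -2.06381769e-03]
 [-2.24811836e-04 -9.66455968e-01  2.56832262e-01]
 [-2.19519197e-03 -2.56831173e-01 -9.66453791e-01]] [-623.8062231   -31.46694581  390.36140462]
```

View pics/scene0.png

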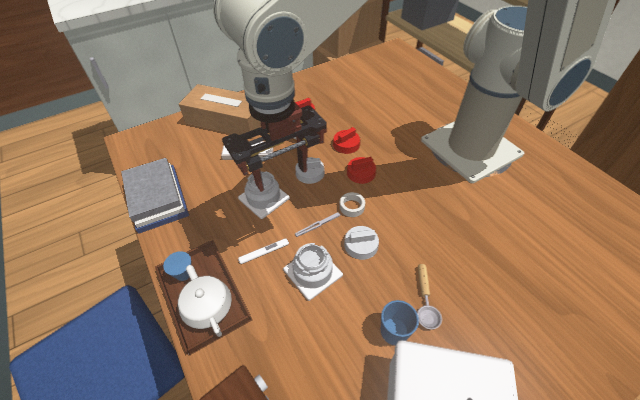

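View pics/wrist0.png

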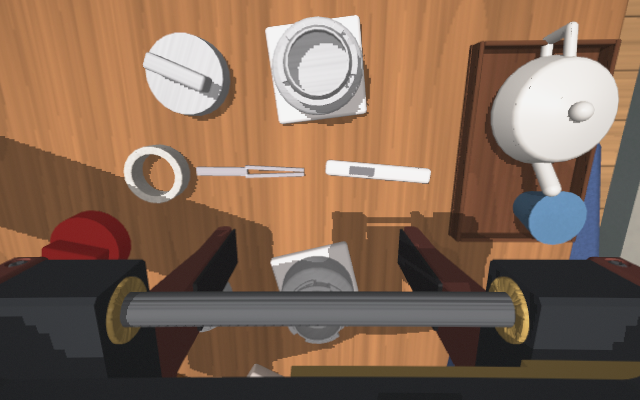

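View pics/side0.png

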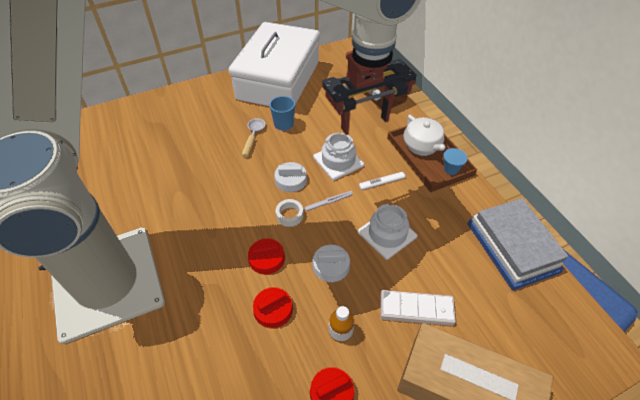

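```bash
cat > h.py <<'E'
from workcell import ctrl
import cv2,numpy as np
def ray(px,i):
    K=i['intrinsics'];d=((np.asarray(px,float).reshape(-1,2))-[K[0,2],K[1,2]])/K[0,0]
    s=d.copy()
    for _ in range(8): s=d/(1+i['k1']*(s**2).sum(1,keepdims=True))
    return np.c_[s,np.ones(len(s))]
def plane(px,i,z):
    R,t=np.array(i['R']),np.array(i['t']);v=ray(px,i)@R;c=-R.T@t
    return c+v*((z-c[2])/v[:,2])[:,None]
def cloud(d,i):
    h,w=d.shape;u,v=np.meshgrid(np.arange(w),np.arange(h))
    r=ray(np.c_[u.ravel(),v.ravel()],i)*d.reshape(-1,1)
    return ((r-i['t'])@np.array(i['R'])).reshape(h,w,3)
def rect(mask):
    c=max(cv2.findContours(mask.astype(np.uint8),0,1)[0],key=cv2.contourArea)
    return cv2.minAreaRect(c)
E
python3 - <<'E'
from h import *
i=ctrl.camera_info('wrist');f=np.load('/tmp/wrist0.npz');P=cloud(f['d'],i)
for n,(u,v) in dict(lid=(187,72),bar=(180,72),tin=(285,65),tin2=(315,330),table=(320,150)).items(): print(n,P[v,u])
m=np.zeros((400,640),bool);m[20:125,130:240]=1
Z=P[...,2];b=m&(Z>42)&(Z<56);print('bar',b.sum(),P[b].mean(0),rect(P[...,:1].squeeze()<-1e9) if 0 else '')
r=cv2.minAreaRect(P[b][:,:2].astype(np.float32));print(r)
l=m&(Z>20)&(Z<28);print('lid',cv2.minEnclosingCircle(P[m&(Z>15)][:,:2].astype(np.float32)))
m=np.zeros((400,640),bool);m[10:125,260:370]=1
t=m&(Z>73);print('lip',Z[t].max(),cv2.minEnclosingCircle(P[t][:,:2].astype(np.float32)))
h=m&(Z>8)&(Z<20);print('holder',cv2.minAreaRect(P[h][:,:2].astype(np.float32)))
i=ctrl.camera_info('scene');f=np.load('/tmp/scene0.npz');P=cloud(f['d'],i)
for u,v in [(310,172),(308,160),(263,185),(312,265),(361,245)]:print(u,v,P[v,u])
E
```

```text
lid [497.67932762 106.75581294  50.213247  ]
bar [490.52802711 106.83494969  49.22105163]
tin [595.50589302 109.61696239  78.17497359]
tin2 [ 621.18162804 -176.5764602    60.2632907 ]
table [627.12123889  25.8566429   -0.92387834]
bar 1119 [485.81000294 107.03676084  49.58240502] 
((484.71807861328125, 107.06800079345703), (16.701383590698242, 59.59035110473633), 67.62044525146484)
lid ((534.0782470703125, 89.97749328613281), 92.89366912841797)
lip 384.06056384861284 ((624.4269409179688, 108.54822540283203), 39.190673828125)
holder ((623.6669311523438, 112.07720184326172), (100.78643035888672, 100.12298583984375), 6.852162837982178)
310 172 [ 478.17854738 -147.62276851   24.31534236]
308 160 [ 471.51278973 -168.44391469   50.08283967]
263 185 [668.2628403   10.11290693 235.22463372]
312 265 [629.30802527 121.31702776  55.88256683]
361 245 [495.46514254 120.76486834  24.3785849 ]
```

Call:
{"method": "servo_tool", "body": {
  "rows": [
    [0,0,0,-0.3,-0.1,0,87],
    [0,0,0,-0.6,-0.2,0,87],
    [0,0,0,-0.9,-0.35,0,87],
    [0,0,0,-1,-0.35,0,87]
  ]
}}

```text
t: 0.65
ee_pos: [553.0, -202.4, 222.5]
orientation: [-2.224, -2.218, 0.001]
ft_force: [0.1, -0.1, -0.1]
width: 86.9
grasp_force: 0.0
```

Call:
{"method": "servo_tool", "body": {
  "rows": [
    [0,0,0,-0.2,0,0,87],
    [0,0,0,-0.2,0,0,87],
    [0,0,0,-0.2,0,0,87]
  ]
}}

```text
t: 1.02
ee_pos: [554.7, -239.5, 222.3]
orientation: [-2.221, -2.22, 0.0]
ft_force: [-0.1, 0.6, -0.1]
width: 87.0
grasp_force: 0.0
```

```bash
python3 - <<'E'
from h import *
i=ctrl.camera_info('wrist');p,d=ctrl.get_image('wrist');cv2.imwrite('pics/w1.png',p[:,:,::-1]);np.savez('/tmp/w1.npz',p=p,d=d)
o=ctrl.get_obs();print(o['t'],o['ee_pos'],o['orientation'],o['ft_force'])
P=cloud(d,i);X,Y,Z=P[...,0],P[...,1],P[...,2];v=np.arange(400)[:,None]<220
def mr(m): return cv2.minAreaRect(P[m&v][:,:2].astype(np.float32)),(m&v).sum()
near=lambda x,y,r:np.hypot(X-x,Y-y)<r
print('bar',mr(near(478,-150,70)&(Z>43)&(Z<56)))
print('lid',mr(near(478,-150,70)&(Z>18)&(Z<56)))
print('holder',mr(near(620,-140,110)&(Z>10)&(Z<20)))
print('lip',mr(near(620,-140,80)&(Z>76)&(Z<84)))
for u,w in [(200,100),(300,100),(400,100)]:print(P[w,u])
E
```

```text
1.075 [ 554.79731398 -239.11237416  222.38536918] [-2.22033844e+00 -2.22125560e+00  9.35485680e-05] [ 0.78732468  0.58184798 -0.0974183 ]
bar (((468.8804931640625, -166.8582000732422), (16.058940887451172, 60.606109619140625), 68.97789001464844), np.int64(993))
lid (((468.93939208984375, -166.9373321533203), (79.07300567626953, 80.9140396118164), 89.41747283935547), np.int64(4578))
holder (((623.3232421875, -147.955078125), (99.39380645751953, 100.18043518066406), 14.117694854736328), np.int64(2026))
lip (((623.6246948242188, -148.31240844726562), (58.20197677612305, 58.87428665161133), 40.105770111083984), np.int64(679))
[ 4.20075645e+02 -1.56706781e+02 -4.01620175e-01]
[ 534.4158752  -156.63312638    0.7742312 ]
[ 634.85317781 -158.85254344   56.34861504]
```

View pics/w1.png

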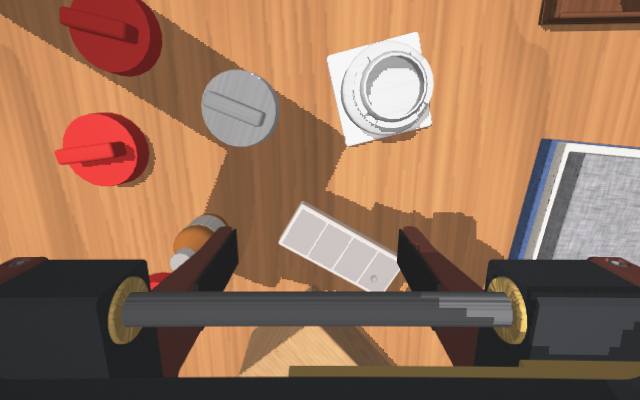

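Call:
{"method": "servo_tool", "body": {
  "rows": [
    [0,0,-0.12,0.1,-0.12,0.1,40],
    [0,0,-0.24,0.2,-0.25,0.3,40],
    [0,0,-0.36,0.36,-0.43,0.5,40],
    [0,0,-0.48,0.36,-0.43,0.7,40],
    [0,0,-0.6,0.36,-0.43,0.7,40],
    [0,0,-0.72,0.36,-0.43,0.7,40],
    [0,0,-0.803,0.36,-0.43,0.7,40],
    [0,0,-0.803,0.36,-0.43,0.7,40]
  ]
}}

```text
t: 2.08
ee_pos: [469.1, -167.0, 82.8]
orientation: [-0.572, -3.089, -0.0]
ft_force: [0.1, 0.9, 0.0]
width: 40.5
grasp_force: 0.0
```

```bash
cat >> h.py <<'E'
from scipy.spatial.transform import Rotation as Ro
def st():
    o=ctrl.get_obs();R=Ro.from_rotvec(o['orientation']).as_matrix()
    print('t%.2f'%o['t'],'pos',np.round(o['ee_pos'],1),'yawY %.1f'%np.degrees(np.arctan2(R[1,1],R[0,1])),'tilt %.2f'%np.degrees(np.arccos(-R[2,2])),'w %.1f gf %.1f'%(o['width'],o['grasp_force']),'F',np.round(o['ft_force'],1),'M',np.round(o['moment'],2),'q6 %.2f'%o['qpos'][5])
    return o,R
def to(x,y,z,yaw):
    "shift & turn fractions from now to target TCP, yaw of tool y"
    o,R=st();s=R.T@(np.array([x,y,z])-o['ee_pos'])/200
    w=np.degrees(np.arctan2(R[1,1],R[0,1]));print('turn z %.3f'%(-np.radians(yaw-w)/1.5),'shift',np.round(s,3))
E
python3 -c "
from h import *
to(469,-167,26,69)
i=ctrl.camera_info('wrist');p,d=ctrl.get_image('wrist');P=cloud(d,i);X,Y,Z=P[...,0],P[...,1],P[...,2]
m=(np.hypot(X-469,Y+167)<45)&(Z>43)&(Z<56);print(m.sum(),cv2.minAreaRect(P[m][:,:2].astype(np.float32)))
"
```

```text
t2.08 pos [ 469.1 -167.    82.8] yawY 69.0 tilt 0.01 w 40.5 gf 0.0 F [0.1 0.9 0. ] M [ 0.03 -0.02 -0.05] q6 -1.57
turn z 0.000 shift [ 0.    -0.     0.284]
2137 ((468.55609130859375, -166.42007446289062), (15.592466354370117, 59.927642822265625), 68.53693389892578)
```

Call:
{"method": "servo_tool", "body": {
  "rows": [
    [0,0,0,0,0,0.2,40],
    [0,0,0,0,0,0.284,40],
    [0,0,0,0,0,0.284,10],
    [0,0,0,0,0,0.284,10],
    [0,0,0,0,0,0.284,10],
    [0,0,0,0,0,0.284,10],
    [0,0,0,0,0,0.1,10],
    [0,0,0,0,0,-0.2,10],
    [0,0,0,0,0,-0.35,10]
  ]
}}

```text
t: 3.25
ee_pos: [469.9, -168.4, 155.4]
orientation: [0.572, 3.086, -0.001]
ft_force: [0.9, 0.3, -1.7]
width: 16.1
grasp_force: 30.0
```

```bash
python3 -c "
from h import *
to(623.5,-148.1,125,104)
"
```

```text
t3.25 pos [ 469.9 -168.4  155.4] yawY 69.0 tilt 0.19 w 16.1 gf 30.0 F [ 0.9  0.3 -1.7] M [ 0.04 -0.11 -0.02] q6 -1.57
turn z -0.407 shift [-0.68   0.37   0.154]
```

Call:
{"method": "servo_tool", "body": {
  "rows": [
    [0,0,-0.12,-0.1,0.1,0,10],
    [0,0,-0.24,-0.3,0.2,0,10],
    [0,0,-0.36,-0.5,0.3,0,10],
    [0,0,-0.48,-0.68,0.37,0,10],
    [0,0,-0.6,-0.68,0.37,0.1,10],
    [0,0,-0.617,-0.68,0.37,0.154,10],
    [0,0,-0.617,-0.68,0.37,0.154,10]
  ]
}}

```text
t: 4.12
ee_pos: [621.1, -147.4, 120.8]
orientation: [0.862, -3.019, -0.002]
ft_force: [0.1, -0.7, -0.4]
width: 15.8
grasp_force: 30.0
```

```bash
python3 -c "
from h import *
to(623.5,-148.1,99,122)
p,d=ctrl.get_image('wrist');i=ctrl.camera_info('wrist');P=cloud(d,i);X,Y,Z=P[...,0],P[...,1],P[...,2]
m=(np.hypot(X-623,Y+148)<45)&(Z>140)&(Z<156);
print(m.sum(),m.sum() and cv2.minAreaRect(P[m][:,:2].astype(np.float32)))
cv2.imwrite('pics/w2.png',p[:,:,::-1])
for n in ['side','scene']:
  s,d=ctrl.get_image(n);i=ctrl.camera_info(n);P=cloud(d,i);X,Y,Z=P[...,0],P[...,1],P[...,2]
  h=(np.hypot(X-623.4,Y+148)<75)&(Z>10)&(Z<18);r=cv2.minAreaRect(P[h][:,:2].astype(np.float32));print(n,r)
"
```

```text
t4.12 pos [ 621.1 -147.4  120.8] yawY 121.9 tilt 0.16 w 15.8 gf 30.0 F [ 0.1 -0.7 -0.4] M [ 0.14 -0.03 -0.02] q6 -2.38
turn z -0.002 shift [-0.008 -0.01   0.109]
3677 ((613.8446044921875, -151.96810913085938), (45.842010498046875, 32.835670471191406), 54.82151412963867)
side ((622.3241577148438, -148.76649475097656), (99.79963684082031, 100.4372787475586), 14.628957748413086)
scene ((623.6815795898438, -145.45826721191406), (100.45198059082031, 100.01801300048828), 13.263110160827637)
```

Call:
{"method": "servo_tool", "body": {
  "rows": [
    [0,0,0,0,0,0.03,10],
    [0,0,0,0,0,0.06,10],
    [0,0,0,0,0,0.09,10],
    [0,0,0,0,0,0.115,10],
    [0,0,0,0,0,0.115,10],
    [0,0,0,0,0,0.115,10]
  ]
}}

```text
t: 5.03
ee_pos: [622.6, -147.6, 98.9]
orientation: [-0.867, 3.02, -0.0]
ft_force: [-0.2, 0.3, -0.8]
width: 15.5
grasp_force: 30.0
```

```bash
python3 -c "
from h import *
to(623.3,-148,97,122)
"
```

```text
t5.03 pos [ 622.6 -147.6   98.9] yawY 122.0 tilt 0.01 w 15.5 gf 30.0 F [-0.2  0.3 -0.8] M [ 0.12 -0.04  0.03] q6 -2.38
turn z 0.000 shift [-0.002 -0.004  0.01 ]
```

Call:
{"method": "servo_tool", "body": {
  "rows": [
    [0,0,0,0,0,0.005,10],
    [0,0,0,0,0,0.01,10],
    [0,0,0,0,0,0.013,10],
    [0,0,0,0,0,0.013,10]
  ]
}}

```text
t: 5.52
ee_pos: [622.7, -147.7, 97.4]
orientation: [-0.867, 3.019, -0.001]
ft_force: [-2.8, 0.9, 7.6]
width: 15.9
grasp_force: 30.0
```

```bash
python3 -c "
from h import *
st()"
```

```text
t5.53 pos [ 622.7 -147.7   97.4] yawY 122.0 tilt 0.04 w 15.9 gf 30.0 F [-2.8  0.9  7.6] M [0.26 0.47 0.01] q6 -2.38
```

Call:
{"method": "servo_tool", "body": {
  "rows": [
    [0,0,0.04,0,0,0,10],
    [0,0,0.08,0,0,0,10],
    [0,0,0.12,0,0,0,10],
    [0,0,0.16,0,0,0,10],
    [0,0,0.2,0,0,0,10]
  ]
}}

```text
t: 6.15
ee_pos: [623.5, -147.8, 97.4]
orientation: [-0.403, 3.113, -0.001]
ft_force: [0.2, 0.6, 4.9]
width: 15.7
grasp_force: 30.0
```

Call:
{"method": "servo_tool", "body": {
  "rows": [
    [0,0,0.04,0,0,0,10],
    [0,0,0.08,0,0,0,10],
    [0,0,0.12,0,0,0,10],
    [0,0,0.16,0,0,0,10],
    [0,0,0.2,0,0,0,10]
  ]
}}

```text
t: 6.78
ee_pos: [623.4, -147.7, 97.4]
orientation: [0.067, 3.139, -0.001]
ft_force: [-1.2, 0.7, 4.9]
width: 15.8
grasp_force: 30.0
```

```bash
python3 -c "
from h import *
st()"
```

```text
t6.78 pos [ 623.4 -147.7   97.4] yawY 87.6 tilt 0.12 w 15.8 gf 30.0 F [-1.2  0.7  4.9] M [0.17 0.05 0.05] q6 -1.78
```

Call:
{"method": "servo_tool", "body": {
  "rows": [
    [0,0,0.03,0,0,0,10],
    [0,0,0.06,0,0,0,10],
    [0,0,0.09,0,0,0,10],
    [0,0,0.12,0,0,0,10]
  ]
}}

```text
t: 7.28
ee_pos: [623.5, -147.7, 97.4]
orientation: [0.348, 3.12, -0.0]
ft_force: [-0.0, 0.5, 5.1]
width: 15.6
grasp_force: 30.0
```

```bash
python3 -c "
from h import *
to(624,111,110,120)"
```

```text
t7.28 pos [ 623.5 -147.7   97.4] yawY 77.3 tilt 0.13 w 15.6 gf 30.0 F [-0.   0.5  5.1] M [ 0.19 -0.01  0.09] q6 -1.60
turn z -0.497 shift [ 0.282  1.263 -0.064]
```

Call:
{"method": "servo_tool", "body": {
  "rows": [
    [0,0,0,0,0,-0.1,10],
    [0,0,0,0,0.05,-0.2,10],
    [0,0,0,0.06,0.3,-0.2,10],
    [0,0,0,0.13,0.6,-0.2,10],
    [0,0,0,0.2,0.9,-0.2,10],
    [0,0,0,0.223,1.0,-0.2,10]
  ]
}}

```text
t: 8.02
ee_pos: [622.9, 61.0, 137.8]
orientation: [0.34, 3.122, 0.001]
ft_force: [0.3, -0.4, -1.6]
width: 15.9
grasp_force: 30.0
```

```bash
python3 -c "
from h import *
to(624,111,110,119)
for n in ['side','scene']:
  s,d=ctrl.get_image(n);i=ctrl.camera_info(n);P=cloud(d,i);X,Y,Z=P[...,0],P[...,1],P[...,2]
  h=(np.hypot(X-624,Y-111)<75)&(Z>10)&(Z<18);r=cv2.minAreaRect(P[h][:,:2].astype(np.float32));print(n,r)
  h=(np.hypot(X-624,Y-111)<50)&(Z>76)&(Z<84);r=cv2.minAreaRect(P[h][:,:2].astype(np.float32));print(n,r)
"
```

```text
t8.03 pos [622.9  61.  137.8] yawY 77.6 tilt 0.10 w 15.9 gf 30.0 F [ 0.3 -0.4 -1.6] M [0.06 0.01 0.03] q6 -1.28
turn z -0.482 shift [0.049 0.245 0.139]
side ((623.513916015625, 110.86979675292969), (100.29475402832031, 100.37549591064453), 6.489636421203613)
side ((601.17578125, 121.96125793457031), (36.81145477294922, 7.6455769538879395), 64.41324615478516)
scene ((623.841796875, 113.40853881835938), (99.90431213378906, 99.57906341552734), 6.859043598175049)
scene ((624.2401123046875, 113.37287139892578), (57.30353927612305, 56.31521224975586), 58.18421173095703)
```

Call:
{"method": "servo_tool", "body": {
  "rows": [
    [0,0,-0.12,0.025,0.12,0,10],
    [0,0,-0.24,0.05,0.248,0.03,10],
    [0,0,-0.36,0.05,0.248,0.06,10],
    [0,0,-0.482,0.05,0.248,0.12,10],
    [0,0,-0.482,0.05,0.248,0.15,10],
    [0,0,-0.482,0.05,0.248,0.18,10],
    [0,0,-0.482,0.05,0.248,0.18,10]
  ]
}}

```text
t: 9.0
ee_pos: [624.9, 107.8, 100.6]
orientation: [-0.776, 3.042, 0.0]
ft_force: [2.8, 2.0, -1.2]
width: 15.8
grasp_force: 30.0
```

```bash
python3 -c "
from h import *
to(623.6,111.8,96.2,119)"
```

```text
t9.00 pos [624.9 107.8 100.6] yawY 118.6 tilt 0.12 w 15.8 gf 30.0 F [ 2.8  2.  -1.2] M [ 0.61 -0.57 -0.08] q6 -1.92
turn z -0.004 shift [-0.004  0.021  0.022]
```

Call:
{"method": "servo_tool", "body": {
  "rows": [
    [0,0,0,-0.002,0.011,-0.01,10],
    [0,0,0,-0.004,0.021,0,10],
    [0,0,0,-0.004,0.021,0.01,10],
    [0,0,0,-0.004,0.021,0.016,10],
    [0,0,0,-0.004,0.021,0.022,10],
    [0,0,0,-0.004,0.021,0.022,10]
  ]
}}

```text
t: 9.75
ee_pos: [622.2, 112.0, 97.4]
orientation: [0.78, -3.042, -0.0]
ft_force: [-5.6, -1.0, 12.6]
width: 16.2
grasp_force: 30.0
```

```bash
python3 -c "
from h import *
to(623.6,111.8,96.2,119)"
```

```text
t9.75 pos [622.2 112.   97.4] yawY 118.8 tilt 0.03 w 16.2 gf 30.0 F [-5.6 -1.  12.6] M [ 0.06  0.96 -0.01] q6 -1.91
turn z -0.003 shift [-0.006 -0.004  0.006]
```

Call:
{"method": "servo_tool", "body": {
  "rows": [
    [0,0,0.03,0.004,0.003,-0.003,10],
    [0,0,0.06,0.004,0.003,-0.003,10],
    [0,0,0.09,0.004,0.003,-0.003,10],
    [0,0,0.12,0.004,0.003,-0.003,10],
    [0,0,0.15,0.004,0.003,-0.003,10]
  ]
}}

```text
t: 10.38
ee_pos: [622.3, 112.5, 97.4]
orientation: [-0.432, 3.11, 0.0]
ft_force: [0.5, 1.4, 3.6]
width: 15.9
grasp_force: 30.0
```

Call:
{"method": "servo_tool", "body": {
  "rows": [
    [0,0,0.03,0,0,0,10],
    [0,0,0.06,0,0,0,10],
    [0,0,0.09,0,0,0,10],
    [0,0,0.12,0,0,0,10]
  ]
}}

```text
t: 10.88
ee_pos: [622.0, 112.3, 96.7]
orientation: [-0.15, 3.137, 0.0]
ft_force: [1.3, 1.8, 0.3]
width: 16.0
grasp_force: 30.0
```

```bash
python3 -c "
from h import *
to(623.6,111.8,96.2,77)"
```

```text
t10.88 pos [622.  112.3  96.7] yawY 95.5 tilt 0.07 w 16.0 gf 30.0 F [1.3 1.8 0.3] M [ 0.24 -0.28  0.05] q6 -1.51
turn z 0.215 shift [-0.008 -0.003  0.002]
```

Call:
{"method": "servo_tool", "body": {
  "rows": [
    [0,0,0,-0.003,0,0.006,10],
    [0,0,0,-0.003,0,0.012,10],
    [0,0,0,-0.003,0,0.018,10],
    [0,0,0,-0.003,0,0.018,10]
  ]
}}

```text
t: 11.38
ee_pos: [622.6, 112.3, 92.9]
orientation: [-0.153, 3.137, 0.0]
ft_force: [3.4, 1.9, -1.9]
width: 15.8
grasp_force: 30.0
```

```bash
python3 -c "
from h import *
st()"
```

```text
t11.38 pos [622.6 112.3  92.9] yawY 95.6 tilt 0.06 w 15.8 gf 30.0 F [ 3.4  1.9 -1.9] M [ 0.48 -0.73  0.  ] q6 -1.51
```

Call:
{"method": "servo_tool", "body": {
  "rows": [
    [0,0,0,-0.004,-0.001,0.006,10],
    [0,0,0,-0.004,0.002,0.012,10],
    [0,0,0,-0.004,0.002,0.016,10],
    [0,0,0,-0.004,0.002,0.016,10]
  ]
}}

```text
t: 11.88
ee_pos: [622.8, 112.5, 90.2]
orientation: [0.153, -3.138, 0.0]
ft_force: [-0.7, -0.6, 5.4]
width: 15.8
grasp_force: 30.0
```

```bash
python3 -c "
from h import *
st()"
```

```text
t11.88 pos [622.8 112.5  90.2] yawY 95.6 tilt 0.02 w 15.8 gf 30.0 F [-0.7 -0.6  5.4] M [ 0.12 -0.07  0.06] q6 -1.51
```

Call:
{"method": "servo_tool", "body": {
  "rows": [
    [0,0,0.05,0,0,0.0027,10],
    [0,0,0.1,0,0,0.0054,10],
    [0,0,0.15,0,0,0.008,10],
    [0,0,0.2,0,0,0.0107,10],
    [0,0,0.25,0,0,0.0134,10],
    [0,0,0.3,0,0,0.016,10],
    [0,0,0.35,0,0,0.0187,10],
    [0,0,0.4,0,0,0.0214,10]
  ]
}}

```text
t: 12.88
ee_pos: [623.0, 112.9, 86.3]
orientation: [0.785, 3.042, 0.001]
ft_force: [-0.9, 0.6, 7.4]
width: 15.8
grasp_force: 30.0
```

```bash
python3 -c "
from h import *
st()"
```

```text
t12.88 pos [623.  112.9  86.3] yawY 61.1 tilt 0.03 w 15.8 gf 30.0 F [-0.9  0.6  7.4] M [ 0.4  -0.03  0.14] q6 -0.91
```

Call:
{"method": "servo_tool", "body": {
  "rows": [
    [0,0,0.04,0,0,0.001,10],
    [0,0,0.08,0,0,0.001,10],
    [0,0,0.12,0,0,0.001,10],
    [0,0,0.12,0,0,0.001,10]
  ]
}}

```text
t: 13.38
ee_pos: [623.9, 112.7, 86.0]
orientation: [1.048, 2.959, 0.001]
ft_force: [2.8, 1.1, 5.9]
width: 16.0
grasp_force: 30.4
```

```bash
python3 -c "
from h import *
st()"
```

```text
t13.38 pos [623.9 112.7  86. ] yawY 51.0 tilt 0.13 w 16.0 gf 30.4 F [2.8 1.1 5.9] M [ 0.11 -0.54  0.69] q6 -0.73
```

Call:
{"method": "servo_tool", "body": {
  "rows": [
    [0,0,0,0,0,0,40],
    [0,0,0,0,0,0,40],
    [0,0,0,0,0,0,40],
    [0,0,0,0,0,-0.15,40],
    [0,0,0,0,0,-0.3,40],
    [0,0,0,0,0,-0.3,40]
  ]
}}

```text
t: 14.12
ee_pos: [624.3, 112.8, 147.2]
orientation: [1.051, 2.957, 0.003]
ft_force: [0.7, 0.9, -0.6]
width: 40.0
grasp_force: 0.0
```

```bash
python3 -c "
from h import *
to(485,107,80,67.6)
for n in ['side','scene']:
  p,d=ctrl.get_image(n);i=ctrl.camera_info(n);P=cloud(d,i);X,Y,Z=P[...,0],P[...,1],P[...,2]
  m=(np.hypot(X-624,Y-112)<45)
  for a,b in ((102,115),(76,92)):
    q=m&(Z>a)&(Z<b);print(n,q.sum(),np.median(Z[q]),cv2.minAreaRect(P[q][:,:2].astype(np.float32)))
"
```

```text
t14.12 pos [624.3 112.8 147.2] yawY 50.9 tilt 0.22 w 40.0 gf 0.0 F [ 0.7  0.9 -0.6] M [ 0.01 -0.05  0.01] q6 -0.73
turn z -0.195 shift [ 0.523 -0.463  0.334]
side 145 108.1752587629421 ((624.5001220703125, 113.32318115234375), (21.809886932373047, 58.817237854003906), 51.846981048583984)
side 397 83.30079678713187 ((622.5166625976562, 110.8193130493164), (80.3211441040039, 78.73228454589844), 9.413530349731445)
scene 41 106.50647604618347 ((623.0372924804688, 115.38278198242188), (15.277835845947266, 56.44114303588867), 59.12393569946289)
scene 595 83.3959392869713 ((625.8267822265625, 122.86287689208984), (61.56231689453125, 80.24896240234375), 78.54269409179688)
```

Call:
{"method": "servo_tool", "body": {
  "rows": [
    [0,0,-0.1,0.15,-0.13,0,40],
    [0,0,-0.195,0.33,-0.29,0.05,40],
    [0,0,-0.195,0.523,-0.463,0.2,40],
    [0,0,-0.195,0.523,-0.463,0.334,40],
    [0,0,-0.195,0.523,-0.463,0.334,40],
    [0,0,-0.195,0.523,-0.463,0.334,40]
  ]
}}

```text
t: 14.98
ee_pos: [483.9, 106.9, 78.4]
orientation: [-0.609, -3.082, 0.0]
ft_force: [0.1, 0.8, 0.3]
width: 40.0
grasp_force: 0.0
```

```bash
python3 -c "
from h import *
i=ctrl.camera_info('wrist');p,d=ctrl.get_image('wrist');P=cloud(d,i);X,Y,Z=P[...,0],P[...,1],P[...,2]
m=(np.hypot(X-485,Y-107)<45)&(Z>43)&(Z<56);r=cv2.minAreaRect(P[m][:,:2].astype(np.float32));print(m.sum(),r)
to(*r[0],26,67.6)
"
```

```text
2245 ((483.6812438964844, 107.55546569824219), (15.863190650939941, 59.11408996582031), 67.23760986328125)
t15.03 pos [484.3 106.9  78.8] yawY 67.6 tilt 0.05 w 40.0 gf 0.0 F [-0.4 -0.   0.2] M [ 0.11 -0.05 -0.  ] q6 -0.99
turn z 0.000 shift [0.004 0.002 0.264]
```

Call:
{"method": "servo_tool", "body": {
  "rows": [
    [0,0,0,0.004,0.002,0.18,40],
    [0,0,0,0.004,0.002,0.264,40],
    [0,0,0,0.004,0.002,0.264,10],
    [0,0,0,0.004,0.002,0.264,10],
    [0,0,0,0.004,0.002,0.264,10],
    [0,0,0,0.004,0.002,0.264,10],
    [0,0,0,0.004,0.002,0.1,10],
    [0,0,0,0.004,0.002,-0.2,10],
    [0,0,0,0.004,0.002,-0.35,10],
    [0,0,0,0.004,0.002,-0.35,10]
  ]
}}

```text
t: 16.27
ee_pos: [484.2, 107.8, 150.6]
orientation: [0.608, 3.077, 0.003]
ft_force: [0.6, -0.4, -0.9]
width: 15.7
grasp_force: 30.0
```

```bash
python3 -c "
from h import *
to(623.4,-147.7,120,124)
to(550,0,147,100)
"
```

```text
t16.27 pos [484.2 107.8 150.6] yawY 67.6 tilt 0.29 w 15.7 gf 30.0 F [ 0.6 -0.4 -0.9] M [ 0.1  -0.04  0.03] q6 -0.99
turn z -0.656 shift [-1.129 -0.917  0.155]
t16.27 pos [484.2 107.8 150.6] yawY 67.6 tilt 0.29 w 15.7 gf 30.0 F [ 0.6 -0.4 -0.9] M [ 0.1  -0.04  0.03] q6 -0.99
turn z -0.377 shift [-0.509 -0.373  0.019]
```

Call:
{"method": "servo_tool", "body": {
  "rows": [
    [0,0,-0.1,-0.17,-0.12,0,10],
    [0,0,-0.2,-0.4,-0.3,0,10],
    [0,0,-0.3,-0.64,-0.48,0,10],
    [0,0,-0.4,-0.9,-0.7,0,10],
    [0,0,-0.5,-1,-0.85,0,10],
    [0,0,-0.6,-1,-0.9,0,10],
    [0,0,-0.6,-1,-0.9,0,10]
  ]
}}

```text
t: 17.15
ee_pos: [597.8, -135.7, 146.2]
orientation: [0.787, -3.038, -0.003]
ft_force: [0.5, -0.3, -1.4]
width: 15.7
grasp_force: 30.0
```

```bash
python3 -c "
from h import *
to(623.4,-147.7,101,124)
"
```

```text
t17.15 pos [ 597.8 -135.7  146.2] yawY 119.0 tilt 0.20 w 15.7 gf 30.0 F [ 0.5 -0.3 -1.4] M [ 0.14 -0.04 -0.01] q6 -2.32
turn z -0.058 shift [-0.083 -0.115  0.226]
```

Call:
{"method": "servo_tool", "body": {
  "rows": [
    [0,0,-0.058,-0.083,-0.115,0.05,10],
    [0,0,-0.058,-0.083,-0.115,0.1,10],
    [0,0,-0.058,-0.083,-0.115,0.12,10],
    [0,0,-0.058,-0.083,-0.115,0.12,10]
  ]
}}

```text
t: 17.65
ee_pos: [623.8, -146.2, 123.6]
orientation: [0.922, -3.002, -0.002]
ft_force: [-0.2, 0.5, -0.7]
width: 16.1
grasp_force: 30.0
```

```bash
python3 -c "
from h import *
to(623.4,-147.7,98.5,124)
"
```

```text
t17.65 pos [ 623.8 -146.2  123.6] yawY 124.1 tilt 0.12 w 16.1 gf 30.0 F [-0.2  0.5 -0.7] M [ 0.17 -0.08  0.05] q6 -2.42
turn z 0.002 shift [ 0.006 -0.005  0.126]
```

Call:
{"method": "servo_tool", "body": {
  "rows": [
    [0,0,0,0.006,-0.005,0.04,10],
    [0,0,0,0.006,-0.005,0.08,10],
    [0,0,0,0.006,-0.005,0.11,10],
    [0,0,0,0.006,-0.005,0.125,10],
    [0,0,0,0.006,-0.005,0.125,10],
    [0,0,0,0.006,-0.005,0.13,10],
    [0,0,0,0.006,-0.005,0.135,10],
    [0,0,0,0.006,-0.005,0.135,10]
  ]
}}

```text
t: 18.65
ee_pos: [624.6, -148.6, 97.5]
orientation: [-0.923, 3.003, -0.0]
ft_force: [0.8, 0.1, -0.1]
width: 16.0
grasp_force: 30.0
```

```bash
python3 -c "
from h import *
to(623.4,-147.7,96.6,124)
"
```

```text
t18.65 pos [ 624.6 -148.6   97.5] yawY 124.2 tilt 0.01 w 16.0 gf 30.0 F [ 0.8  0.1 -0.1] M [ 0.16 -0.06 -0.03] q6 -2.42
turn z 0.002 shift [0.002 0.007 0.004]
```

Call:
{"method": "servo_tool", "body": {
  "rows": [
    [0,0,0,0.002,0.006,0.003,10],
    [0,0,0,0.002,0.006,0.006,10],
    [0,0,0.03,0.002,0.006,0.006,10],
    [0,0,0.06,0.002,0.006,0.006,10],
    [0,0,0.09,0.002,0.006,0.006,10],
    [0,0,0.12,0.002,0.006,0.006,10]
  ]
}}

```text
t: 19.4
ee_pos: [624.3, -148.0, 97.4]
orientation: [-0.648, 3.072, -0.002]
ft_force: [-0.6, 0.3, 5.7]
width: 16.0
grasp_force: 30.0
```

Call:
{"method": "servo_tool", "body": {
  "rows": [
    [0,0,0.03,0,0,0,10],
    [0,0,0.06,0,0,0,10],
    [0,0,0.09,0,0,0,10]
  ]
}}

```text
t: 19.77
ee_pos: [624.5, -148.0, 97.1]
orientation: [-0.439, 3.109, -0.001]
ft_force: [0.9, -0.3, 1.0]
width: 15.7
grasp_force: 30.0
```

```bash
python3 -c "
from h import *
to(623.4,-147.7,96.6,124)
"
```

```text
t19.77 pos [ 624.5 -148.    97.1] yawY 106.1 tilt 0.14 w 15.7 gf 30.0 F [ 0.9 -0.3  1. ] M [-0.11 -0.29  0.07] q6 -2.10
turn z -0.209 shift [0.005 0.003 0.003]
```

Call:
{"method": "servo_tool", "body": {
  "rows": [
    [0,0,0.015,0.003,0.002,0.005,10],
    [0,0,0.03,0.003,0.002,0.01,10],
    [0,0,0.03,0.003,0.002,0.015,10],
    [0,0,0.03,0.003,0.002,0.015,10]
  ]
}}

```text
t: 20.27
ee_pos: [622.1, -147.3, 92.5]
orientation: [0.371, -3.118, -0.001]
ft_force: [0.5, -0.0, -1.3]
width: 15.6
grasp_force: 30.0
```

```bash
python3 -c "
from h import *
to(623.4,-147.7,90.1,103)
"
```

```text
t20.27 pos [ 622.1 -147.3   92.5] yawY 103.6 tilt 0.10 w 15.6 gf 30.0 F [ 0.5 -0.  -1.3] M [ 0.09 -0.09  0.02] q6 -2.06
turn z 0.007 shift [-0.006 -0.003  0.012]
```

Dropping in; press to the floor of the mouths.

Call:
{"method": "servo_tool", "body": {
  "rows": [
    [0,0,0,-0.003,-0.002,0.005,10],
    [0,0,0,-0.004,-0.002,0.01,10],
    [0,0,0,-0.004,-0.002,0.015,10],
    [0,0,0,-0.004,-0.002,0.015,10]
  ]
}}

```text
t: 20.78
ee_pos: [623.7, -147.8, 90.2]
orientation: [0.371, -3.12, 0.0]
ft_force: [0.9, -0.4, -0.4]
width: 16.0
grasp_force: 30.0
```

```bash
python3 -c "
from h import *
st()
"
```

```text
t20.77 pos [ 623.7 -147.8   90.2] yawY 103.6 tilt 0.00 w 16.0 gf 30.0 F [ 0.9 -0.4 -0.4] M [ 0.08 -0.01  0.02] q6 -2.06
```

Call:
{"method": "servo_tool", "body": {
  "rows": [
    [0,0,0,0,0,0.003,10],
    [0,0,0.05,0,0,0.006,10],
    [0,0,0.1,0,0,0.0084,10],
    [0,0,0.15,0,0,0.011,10],
    [0,0,0.2,0,0,0.0137,10],
    [0,0,0.25,0,0,0.0164,10],
    [0,0,0.3,0,0,0.019,10],
    [0,0,0.35,0,0,0.0217,10],
    [0,0,0.4,0,0,0.024,10]
  ]
}}

```text
t: 21.9
ee_pos: [624.5, -148.1, 86.8]
orientation: [0.57, 3.088, -0.001]
ft_force: [-1.2, -0.4, 7.6]
width: 15.7
grasp_force: 30.0
```

```bash
python3 -c "
from h import *
st()
"
```

```text
t21.90 pos [ 624.5 -148.1   86.8] yawY 69.1 tilt 0.11 w 15.7 gf 30.0 F [-1.2 -0.4  7.6] M [-0.11  0.42  0.23] q6 -1.46
```

Call:
{"method": "servo_tool", "body": {
  "rows": [
    [0,0,0.04,0.002,0,0.001,10],
    [0,0,0.08,0.002,0,0.002,10],
    [0,0,0.12,0.002,0,0.003,10],
    [0,0,0.15,0.002,0,0.003,10],
    [0,0,0.15,0.002,0,0.003,10]
  ]
}}

```text
t: 22.52
ee_pos: [623.7, -147.5, 85.9]
orientation: [0.908, 3.006, -0.0]
ft_force: [-2.1, 2.0, 8.2]
width: 15.7
grasp_force: 30.4
```

```bash
python3 -c "
from h import *
st()
"
```

```text
t22.52 pos [ 623.7 -147.5   85.9] yawY 56.4 tilt 0.06 w 15.7 gf 30.4 F [-2.1  2.   8.2] M [0.37 0.36 0.76] q6 -1.23
```

Hard stop felt (0.76 N m). Release and lift.

Call:
{"method": "servo_tool", "body": {
  "rows": [
    [0,0,0,0,0,0,40],
    [0,0,0,0,0,0,40],
    [0,0,0,0,0,0,40],
    [0,0,0,0,0,-0.2,40],
    [0,0,0,0,0,-0.5,40],
    [0,0,0,0,0,-0.6,40],
    [0,0,0,0,0,-0.6,40]
  ]
}}

```text
t: 23.4
ee_pos: [624.0, -147.8, 206.0]
orientation: [0.91, 3.004, 0.0]
ft_force: [-0.2, 0.4, 0.5]
width: 40.3
grasp_force: 0.0
```

```bash
python3 -c "
from h import *
st()
for n in ['side','scene']:
  p,d=ctrl.get_image(n);i=ctrl.camera_info(n);P=cloud(d,i);X,Y,Z=P[...,0],P[...,1],P[...,2]
  for c in ((624,-148),(624,112)):
    q=(np.hypot(X-c[0],Y-c[1])<40)&(Z>76)&(Z<96);print(n,c,q.sum(),np.median(Z[q]))
  cv2.imwrite('pics/f_'+n+'.png',p[:,:,::-1])
"
```

```text
t23.40 pos [ 624.  -147.8  206. ] yawY 56.3 tilt 0.16 w 40.3 gf 0.0 F [-0.2  0.4  0.5] M [ 0.05 -0.06 -0.02] q6 -1.23
side (624, -148) 585 83.39022945604323
side (624, 112) 387 83.60681119227456
scene (624, -148) 409 83.96680034865787
scene (624, 112) 691 83.6537019542245
```

View pics/f_side.png

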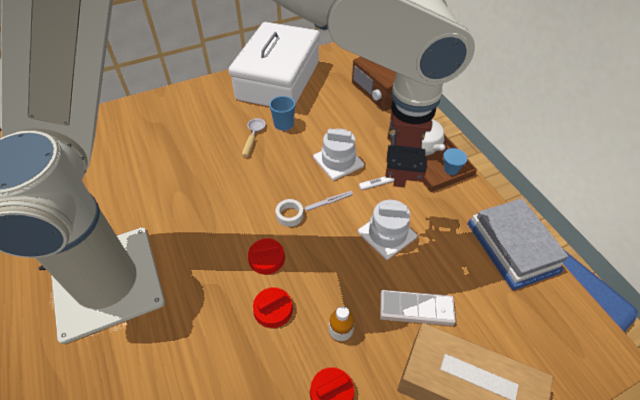

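The side view shows both lids seated on their tins (at pixels 340,145 and 390,220). Both lid tops are at about 84 mm, and the other things have not moved.

```bash
python3 -c "
from workcell import ctrl
print(ctrl.close_job())"
```

```text
the job is handed in; nothing more can be done
None
```

Both lids are screwed home on their own tins, each to the hard stop with its top at about 84 mm as expected; the other things were left in place, and the job was handed in at about 23.5 s (no verdict came back).

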